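# Lock the lever pin of the soil-loading frame with its R-clip

### The job

Push the lever's hinge pin fully home through the blue bracket, then take the red-handled R-clip out of its grey rest and push its straight leg down through the pin's cross-hole until the red nose sits on the pin and the bent leg has snapped round it. Where the cross-hole ends up is not known exactly, so feel for it gently and never force the clip or the pin; leave the clip upright and let go, and do not disturb the tins and the flask.

Things in the scene. Friction and masses are not known exactly. Their poses are not given: they have to be found in the camera images.
- rig: Bracket fixed to the bench: base 100 (x) x 70 (y) x 12 mm, two blue cheeks (34 mm wide; y -23 to -11 and 11 to 23 mm; tops 92 mm up), between them an aluminium lever, 14 mm wide, out to x -135 mm, top 84 mm up. Origin: centre of the base's underside, z up; may be turned about z. A 16 mm steel pin lies along the rig's y at x 0, 75 mm up; push it towards +y by its dark head on the -y side.
- pin (a joint): How far the pin stands out from its seat, in m: 0 is home, hard stop; 0.018 to 0.034 at the start. About 5 N of friction, stays where left, cannot turn. Head: 28 mm diameter, 8 mm thick. It seats on a brass bush whose setting varies and is not reported: at home the head's inner face lies somewhere from rig y -39 to -27 mm. The bush does not move in use.
- hole_zone (a point): Fixed point of the rig on the pin's axis (rig x 0, y 44, z 75 mm). With the pin home, its cross-hole lies within 6 mm of this point along the rig's y, to either side (77 mm from the head's inner face). Vertical, 6 x 6 mm, straight through the pin, in the pin's last 25 mm, which has flats on top and beneath (13 mm across flats); the pin ends 16 mm past it. Nothing beneath.
- rest: Grey plastic block fixed to the bench, 50 (x) x 40 (y) x 50 mm tall, origin at the centre of its underside. A slot open at the top, along its x from -4 to 18 mm and 6.5 mm wide, takes both legs of the clip; the clip's nose stands on the block's top, so the clip's origin starts 87.5 mm above the bench.
- clip: R-clip standing legs down in the rest, 40 to 65 g. Origin: centre of its red grip block, 30 (x) x 14 (y) x 26 (z) mm, to be gripped across the 14 mm (along y); z up. A round red nose, 14 mm diameter, reaches down to z -37.5 mm. In place the nose rests on the pin (origin 44 mm above the pin's axis), the clip's y lies along the pin; the bent leg may be on either side of the pin.
- clip_tip (a point): Lower end of the clip's straight leg: round-ended steel wire, 4 mm diameter, straight down from the nose to clip x 0, y 0, z -80 mm.
- neck (a point): Centre of the wire at the neck of the clip's bent leg: a 4 mm spring wire in the clip's x-z plane, from the grip at x 12 mm down to this neck (x 6.5, z -53.5 mm), then flaring out to x 13, z -67 mm. It must swing out about 4 mm to ride over the pin, which takes roughly 5 to 14 N of push, then snaps in beneath it.
- tin: Open aluminium soil tin, 72 mm across, 42 mm tall, a bystander; origin at the centre of its underside.
- tin_lidded: Closed aluminium soil tin, 72 mm across, 46 mm tall, a bystander; origin at the centre of its underside.
- flask: Small amber stoppered flask, 72 mm across, 143 mm tall, a bystander; origin at the centre of its underside.
There are look-alikes about, which are no part of the job. Of the things that look like the clip, the smallest one is meant.

How it is judged:
On the way, in this order (a step that is already met when the one before it is completed fails the run):
1. the pin is pushed home while the clip still stands in its rest (value of joint pin below 0.0025 m and horizontal distance between clip and rest below 0.02 m), for 0.2 s.
2. the clip's straight leg has gone through the pin's cross-hole (its end is below the pin, within the pin's width and length) (z of clip_tip in the frame of rig below 0.063 m and x of clip_tip in the frame of rig between -0.006 and 0.006 m and y of clip_tip in the frame of rig between 0.033 and 0.055 m), for 0.1 s.
At the end, for the whole second after the job is handed in: Pin home (3 mm); clip released, at rest, upright (0.25 rad), y axis along the pin (0.35 rad); straight leg through the hole: tip 32 mm or more below the pin axis, 8 mm or less from mid-plane, rig y 32 to 56 mm; neck 4.5 mm or more below the pin axis and 12 mm or less from the leg (value of joint pin below 0.003 m and z of clip_tip in the frame of rig below 0.043 m and x of clip_tip in the frame of rig between -0.008 and 0.008 m and y of clip_tip in the frame of rig between 0.032 and 0.056 m and z of neck in the frame of rig below 0.0705 m and horizontal distance between neck and clip_tip below 0.012 m and angle between the y axis of clip and the y axis of rig, either way round below 0.35 rad and angle between clip's own z axis and vertical below 0.25 rad and linear speed of clip below 0.03 m/s and contact force between the fingers and clip below 0.1 N); the robot touches nothing.
It fails at once if the clip is forced against the bracket or pin with more than 35 N (contact force between clip and rig above 35 N).
It fails at once if the robot presses on the bracket or pin with more than 40 N (contact force between the arm and rig above 40 N).
It fails at once if the fingers press on the bracket or pin with more than 40 N (contact force between the fingers and rig above 40 N).
It fails at once if a tin or the flask is moved by more than 15 mm (distance of any of tin, tin_lidded, flask from where it was at the start of the episode above 0.015 m).
It fails at once if a tin or the flask is tipped (angle between any of tin, tin_lidded, flask's own z axis and vertical above 0.3 rad).
It also fails if it takes over 72 s, if anything falls off the work surface, if the arm or the gripper's body presses on something with over 40 N, if the wrist force passes 120 N, or if a joint passes its speed limit or range.

### The arm

A 6-joint arm with a two-finger parallel gripper is mounted at the origin on the work surface. World frame = base frame: x ahead of the robot, y to its left, z up, the work surface at z = 0. Lengths are in m, angles in rad, forces in N, time in s.
With the tool pointing down it reaches from about 0.35 to 0.85 m from the base axis. Payload 8.1 kg.
Tool frame: the origin (TCP) lies on the mounting face of the last link; the fingertips stand 186 mm ahead of it and the grasp point (between the pads) lies 167 mm ahead of it; z points along the fingers, y is the line along which they close (so a half turn about z gives the same grasp; the last joint's range is limited). The gripper opens to 93 mm and grips with 3 to 60 N. Pads are 15 mm wide; open, the fingers measure 128 mm over their backs; the gripper's body (75 mm by 188 mm) begins 65 mm behind the grasp point.
Start: joints at [1.164, 0.13, 1.488, -0, 1.523, -0.085], TCP at [0.19, 0.569, 0.405] pointing down, gripper open.
Joint ranges: [-2.96, 2.96], [-0.89, 2.26], [0.02, 2.5], [-1.34, 4.48], [0, 2.73], [-2.66, 2.66]. Speed limits (rad/s): [2.39, 2.39, 2.79, 3.14, 3.14, 3.14].

### API

Orientations are given as a rotation vector (axis times angle).
In Python, from plant import read_state, read_camera, camera_params, close_job gives the robot as it stands. The module is installed in compiled form; this text tells all that it offers.
- The arm moves only by the tool servo_tool, never from a script. Its argument "increments" is a list of rows, each an object with "slide": the shift along the tool's x, y, z in mm, a list of three; "dr": the turn, a rotation vector about the tool's x, y, z in rad, a list of three; "jaw": the closure, from 0 (fully open) to 1 (shut). In form: [{"slide": [x, y, z], "dr": [ax, ay, az], "jaw": jaw}, ...]. A call has 1 to 20 rows; each row is the pose to reach, as a shift and turn from the pose commanded when the call began, along the tool's axes at that moment; what a row does not reach only later rows make up. A row lasts 1/10 s, in which the tool goes at most 50 mm and 8.59 degrees, less where a joint would pass 70% of its speed; a pose out of reach is approached as far as the arm can. A call with a gripper value outside its range is refused whole. The fingers move at their own pace and stop on an object; "force" is the grip in N (left out, the last holds). Time passes only in rows, so rows that repeat a pose let the fingers close. It gives the time, the measured TCP pose, the force, the opening and the grip force at its end, in the units of the state.
- read_state(): the state, without advancing time (a new reading comes with each control period).
- read_camera(name): name is "side" or "top" or "wrist"; returns (picture, depth): 400x640x3 uint8, red, green, blue; 400x640 float32, m along the optical axis (not along the pixel's ray), 0 where there is no reading.
- camera_params(name): a dict with "fx", "fy", "cx", "cy" (pixels), "k1" (the pictures are not rectified: a ray, as slopes to the right and down, at radius r is drawn at 1 + k1 r^2 times it, then the intrinsics apply), "rvec" (rotation vector, rad) and "tvec" (3), from world to camera coordinates, as OpenCV has them. Camera axes: x right, y down, z forward; pixel columns grow to the right and rows downward; lengths in m; the calibration is good to about 2 mm. A picture is of the moment at which its call begins: read the wrist's pose just before it. camera_params takes no time and is no camera call; for the wrist camera it gives the pose at the moment of the call.
- close_job(): hands the job in; it is judged then, once.
The state is a dict: "t": time; "q": joint angles; "dq": joint speeds; "joint_torque": joint torques, N m; "tool_pos": TCP position; "orientation": TCP orientation; "force": force on the tool from outside, world axes, zero at the start; "wrist_torque": the same for the moment, N m; "opening": finger opening in m; "gripper_force": force on a finger pad.
Only numpy, scipy, OpenCV 4.12 (cv2) and the standard library are available. Lean on these libraries where they do the work, as an engineer would, in place of code of your own. Each camera call takes 0.05 s, during which the arm holds its last target. There are 200 camera calls.

## Working session

There is one attempt and no reset: what is moved stays moved. The work goes in short steps, Python scripts to look and compute and a tool call to move; the robot and the scene stay as the last step left them, time stands still between calls to the robot, and variables do not carry over. Pictures are saved under pics/ and viewed, at most 10 in all, crops included, and the job is handed in when it is done.

Besides the shell and the picture viewer there is one more tool, called by a JSON object that holds its "fn" and its "kwargs". servo_tool: Moves the arm, as the interface text tells. Its arguments: {"type":"object","properties":{"increments":{"type":"array"},"force":{"type":"number"}},"required":["increments"]}

```bash
mkdir -p pics
cat > h.py <<'E'
import numpy as np, cv2
from plant import *
from scipy.spatial.transform import Rotation as R
def snap(name):
    p=camera_params(name); im,d=read_camera(name); np.savez('pics/'+name+'.npz',im=im,d=d,**{k:np.array(v) for k,v in p.items()})
    return p,im,d
def load(name):
    z=np.load('pics/'+name+'.npz'); return {k:z[k] for k in z if k not in('im','d')},z['im'],z['d']
def undist(p,uv):
    K=np.array([[p['fx'],0,p['cx']],[0,p['fy'],p['cy']],[0,0,1]],float)
    return cv2.undistortPoints(np.array(uv,float).reshape(-1,1,2),K,np.array([p['k1'],0,0,0,0],float)).reshape(-1,2)
def cam(p):
    Rm=R.from_rotvec(np.array(p['rvec'],float)).as_matrix(); t=np.array(p['tvec'],float); return Rm,t
def plane(p,uv,z):
    Rm,t=cam(p); n=undist(p,uv); d=np.c_[n,np.ones(len(n))]@Rm; c=-Rm.T@t
    return c+d*((z-c[2])/d[:,2])[:,None]
def pts(p,d,uv):
    Rm,t=cam(p); uv=np.array(uv).reshape(-1,2); n=undist(p,uv); dd=d[uv[:,1].astype(int),uv[:,0].astype(int)]
    return (np.c_[n,np.ones(len(n))]*dd[:,None]-t)@Rm
def cloud(p,d):
    v,u=np.mgrid[0:400,0:640]; return pts(p,d,np.c_[u.ravel(),v.ravel()]).reshape(400,640,3)
E
python3 - <<'E'
from h import *
s=read_state(); print(s)
for n in('top','side'):
    p,im,d=snap(n); print(n,p); cv2.imwrite(f'pics/{n}0.png',im[:,:,::-1])
E
```

```text
{'t': 0.0, 'q': array([ 1.16364217e+00,  1.31166293e-01,  1.48926844e+00, -3.35126455e-05,
        1.52298084e+00, -8.54161296e-02]), 'dq': array([-0.00077123,  0.00031644, -0.00029798, -0.00094629,  0.00011284,
        0.00118785]), 'joint_torque': array([-1.12872225e-03, -5.59787285e+01, -4.91795075e+01,  7.69171910e-02,
        3.41619586e-02, -1.46362954e-04]), 'tool_pos': array([0.18963484, 0.56900847, 0.40369002]), 'orientation': array([-5.03139215e-01, -3.10062240e+00,  2.78947510e-03]), 'force': array([ 0.03624376,  0.57551999, -0.43725608]), 'wrist_torque': array([-0.011608  , -0.02685127, -0.02194665]), 'gripper_force': 0.0, 'opening': 0.09291366810339753}
top {'fx': 446.27515857702696, 'fy': 446.27515857702696, 'cx': 328.7219518042549, 'cy': 195.41762914543494, 'k1': -0.06870023688843958, 'rvec': array([ 2.20966202, -2.15146009,  0.12795949]), 'tvec': array([-0.06333389,  0.60616176,  0.89741802])}
side {'fx': 398.6541239076419, 'fy': 398.6541239076419, 'cx': 320.7626818801195, 'cy': 192.60050185138385, 'k1': 0.024391088202101032, 'rvec': array([ 2.12727033, -0.78031724,  0.36247728]), 'tvec': array([-0.47446213,  0.29248817,  0.64501593])}
```

View pics/top0.png

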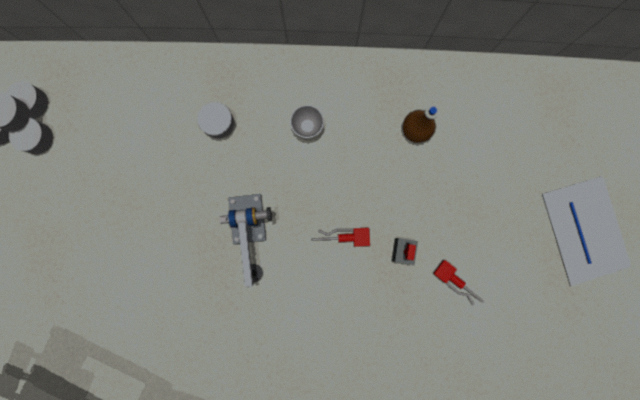

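View pics/side0.png

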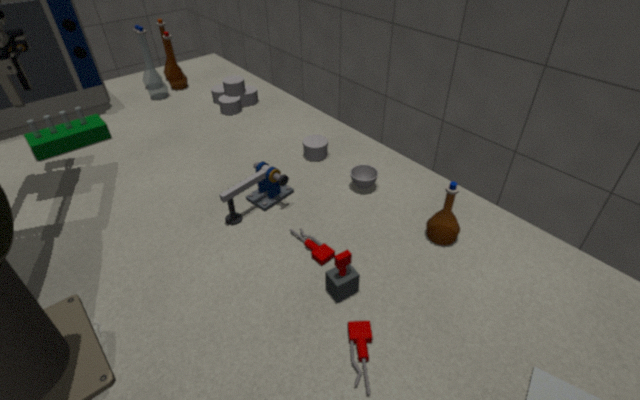

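The top view shows the rig at about (248,218), with the lever running towards the robot to (248,280) and the dark head on the right at (270,214). The grey rest with the upright clip is at (405,250). Look-alike clips lie at (345,237) and (458,282). The tins are at (215,120) and (307,122), and the flask is at (419,125). The side view agrees.

```bash
python3 - <<'E'
from h import *
p,im,d=load('top'); C=cloud(p,d)
hsv=cv2.cvtColor(im,cv2.COLOR_RGB2HSV)
# rough
for n,uv in dict(bench=(330,320),rig=(248,218),head=(270,214),levend=(248,280),rest=(400,257),clip=(411,252),tin=(215,120),tin2=(307,122),flask=(419,125)).items():
    print(n,d[uv[1],uv[0]].round(3),pts(p,d,[uv])[0].round(4),im[uv[1],uv[0]])
def box(u0,u1,v0,v1,m):
    M=np.zeros((400,640),bool); M[v0:v1,u0:u1]=True; return M&m
def rect(name,M,z):
    v,u=np.nonzero(M); P=plane(p,np.c_[u,v],z)[:,:2].astype(np.float32)
    r=cv2.minAreaRect(P); print(name,len(P),'mean',P.mean(0).round(4),'c',np.round(r[0],4),'sz',np.round(r[1],4),'ang',round(r[2],2))
z=C[:,:,2]
rect('base',box(225,285,185,250,(z>.007)&(z<.017)),.012)
rect('lever',box(235,262,222,300,(z>.07)&(z<.1)),.084)
rect('resttop',box(385,425,230,270,(z>.045)&(z<.056)),.05)
red=(hsv[:,:,1]>150)&((hsv[:,:,0]<8)|(hsv[:,:,0]>172))&(im[:,:,0]>90)
rect('clip',box(385,425,230,270,red&(z>.09)),.1005)
rect('clipall',box(385,425,230,270,red),.1005)
rect('rig blue',box(225,275,195,240,(z>.085)&(z<.1)),.092)
for v in range(196,236,2): print(' '.join('%3d'%(1000*z[v,u]) for u in range(216,284,2)))
E
python3 - <<'E'
import cv2
im=cv2.imread('pics/top0.png')
a=cv2.resize(im[180:300,200:290],None,fx=5,fy=5,interpolation=cv2.INTER_CUBIC)
b=cv2.resize(im[220:280,375:435],None,fx=5,fy=5,interpolation=cv2.INTER_CUBIC)
b=cv2.copyMakeBorder(b,0,600-b.shape[0],0,0,cv2.BORDER_CONSTANT)
cv2.imwrite('pics/crop1.png',cv2.hconcat([a,b]))
E
```

```text
bench 0.932 [ 0.3479 -0.0571  0.0006] [143 146 138]
rig 0.86 [0.5537 0.1088 0.0894] [23 56 96]
head 0.865 [0.5627 0.067  0.0862] [42 42 42]
levend 0.857 [0.4344 0.1053 0.0816] [142 147 150]
rest 0.899 [ 0.4847 -0.194   0.0496] [90 92 92]
clip 0.852 [ 0.4965 -0.2063  0.098 ] [143  32  30]
tin 0.921 [0.7567 0.1933 0.0473] [140 144 149]
tin2 0.967 [0.7689 0.0037 0.0054] [145 148 152]
flask 0.91 [ 0.7541 -0.2276  0.0659] [56 32  3]
base 887 mean [0.5588 0.1211] c [0.5557 0.124 ] sz [0.1002 0.0686] ang 8.5
lever 546 mean [0.488  0.1122] c [0.4845 0.1125] sz [0.123  0.0409] ang 1.61
resttop 336 mean [ 0.4963 -0.2026] c [ 0.4963 -0.2062] sz [0.041  0.0501] ang 81.96
clip 98 mean [ 0.4967 -0.2057] c [ 0.4965 -0.2058] sz [0.0125 0.0281] ang 82.35
clipall 98 mean [ 0.4967 -0.2057] c [ 0.4965 -0.2058] sz [0.0125 0.0281] ang 82.35
rig blue 347 mean [0.5552 0.1159] c [0.5442 0.104 ] sz [0.0566 0.0802] ang 9.38
  0  -3   0   2   0   2  -2  -2  -1  -2   0  12  10  13  12   7  12  12  11  10  15  11  11   0  -1   0  -2   0   0   0  -2  -1  -3  -1
 -3   0  -2   1   0   2  -2  12  10  10  13  10  11  
[... 1830 characters left out ...]
  -3  -1   0   0   0
  0   1   0  -2  -3   1   0  83  84  82  80  66  85  86  82  12   9  12  14  12  13  13  12   8   5   0  -3   1   1 953  -1   0   0   0
  1  -2  -1  -2  -2  -1   0   1   9  10   9  11  85  82  83  68  11  12  11  10   8  10   7  11   8   1   0   0   1   0  -2   0   0   1
 -3   0  -2   0  -1   1   0   1   7  13  10  12  85  84  82  71  11  11   9   8  12  12   8  11   7   2  -1  -3   0   0   0  -1  -4   0
 -2   1   3   0  -1   0   0   0   9  12  11   8  84  82  82  77  11  13  15   9  13   8  13  11   7  -1  -2   0  -3   0   0   0  -1   0
  0  -5  -2   0   0 953  -1   0  12   9  10  10  85  83  82  75  11   8  11  10  12  13  15  12  11   0  -2  -1  -3  -1   0  -2  -1  -3
```

View pics/crop1.png

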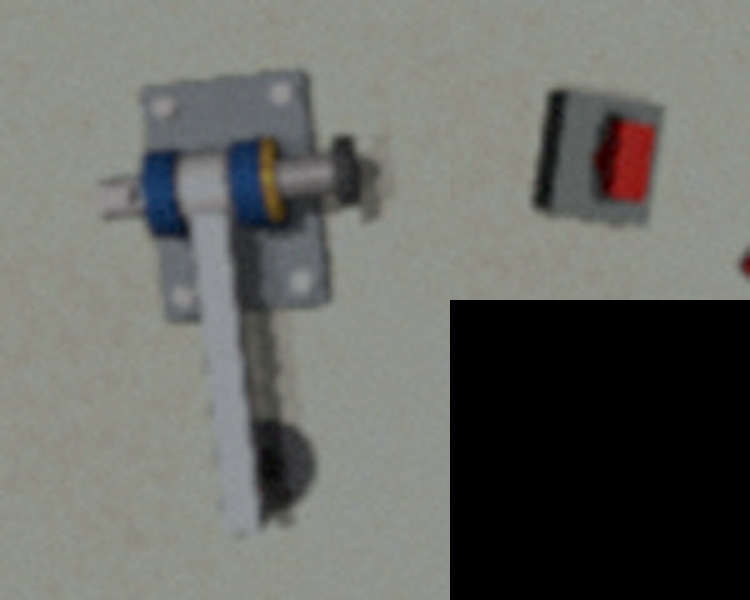

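The crop shows the lever turned a little anticlockwise. The brass bush is at (275,180) and the pin head at (345,170). The clip's grip, at (632,160), is aligned with its rest.

```bash
cat >> h.py <<'E'
def goal(pos,yang,s=None):
    """slide/dr from measured pose to TCP pos, tool down, tool y at angle yang deg"""
    s=s or read_state(); R0=R.from_rotvec(s['orientation']); a=np.radians(yang)
    y=np.array([np.cos(a),np.sin(a),0]); z=np.array([0,0,-1.]); Rt=R.from_matrix(np.c_[np.cross(y,z),y,z])
    print('t %.2f'%s['t'],'slide',(R0.inv().apply(np.array(pos)-s['tool_pos'])*1000).round(1),'dr',(R0.inv()*Rt).as_rotvec().round(4),'pos',s['tool_pos'].round(4),'F',s['force'].round(2),'q6',s['q'][5].round(2))
def rig2w(x,y,o=(0.5557,0.124),yaw=8.5):
    c,s_=np.cos(np.radians(yaw)),np.sin(np.radians(yaw)); return np.array([o[0]+c*x-s_*y,o[1]+s_*x+c*y])
E
python3 - <<'E'
from h import *
p,im,d=load('top'); C=cloud(p,d); z=C[:,:,2]
# lever edges: per row, centre of pixels with z in .07-.1
E1=[];E2=[]
for v in range(232,278):
    u=np.nonzero((z[v,232:262]>.074)&(z[v,232:262]<.1))[0]+232
    if len(u)>4: E1.append((u[0]-.5,v));E2.append((u[-1]+.5,v))
for E in(E1,E2):
    P=plane(p,E,.084); l=cv2.fitLine(P[:,:2].astype(np.float32),cv2.DIST_HUBER,0,.001,.001).ravel(); a=np.degrees(np.arctan2(l[1],l[0])); print('lever edge',a,l[2:], 'y at rig x..')
# base edges left (u min) rows 200-208 & rows 226.., right
for sl,nm in((slice(225,240),'L'),(slice(255,275),'R')):
    E=[]
    for v in list(range(198,207))+list(range(228,242)):
        m=(z[v,225:285]>.006)&(z[v,225:285]<.02); u=np.nonzero(m)[0]+225
        if len(u): E.append((u[0]-.5 if nm=='L' else u[-1]+.5,v))
    P=plane(p,E,.012); l=cv2.fitLine(P[:,:2].astype(np.float32),cv2.DIST_HUBER,0,.001,.001).ravel(); print(nm,np.degrees(np.arctan2(l[1],l[0])),l)
# head outer face (dark) 
g=im.max(2)
for v in range(208,222,2): print(v,g[v,250:284])
print(plane(p,[(264.5,214),(272.5,214)],.085).round(4))
w=rig2w(0,-.094); goal([w[0],w[1],.36],98.5)
E
```

```text
lever edge 8.329464 [0.49572712 0.12146731] y at rig x..
lever edge 10.001681 [0.4835077  0.10519861] y at rig x..
L 8.568622 [0.98883814 0.14899382 0.54805356 0.15766877]
R 8.5892315 [0.9887845  0.14934953 0.55036783 0.08857565]
208 [ 69  59  75  84  73  63  85  92  97  98  97  89  78 110 137 135  96  56
  38  42  77 125 144 147 139 130 130 134 144 148 146 145 143 144]
210 [ 78  66  91 104  84  49  61  79  90  89  93  87  72  88 102  95  71  50
  51  40  57 102 122 128 130 130 137 133 143 145 146 148 145 147]
212 [ 86  73  94 112  96  76  83  90  89  93 100 100 101 101 109  99  83  58
  59  57  41  56  72  77  90 109 123 130 138 143 147 143 141 143]
214 [ 97  80 110 128 113 102 117 123 125 129 127 129 136 135 136 128 102  70
  61  55  42  39  61  73  71  83 116 130 134 143 147 142 145 148]
216 [102  93  96 126 114 103 114 121 118 115 111 109 105 104 107 100  83  62
  49  50  37  41  61  74  82 110 121 126 129 140 141 146 143 145]
218 [ 96  92  71 108 109  90  76  84  83  76  74  71  72  68  71  71  67  54
  49  41  40  43  73  87  88 106 118 124 128 140 146 145 147 144]
220 [ 84  80  63  92 110  87  54  32  38  48  50  48  48  48  64  82  86  78
  55  50  57  65  82  87  88  96 122 138 142 145 145 143 144 142]
[[0.5625 0.0778 0.085 ]
 [0.5629 0.0622 0.085 ]]
t 0.10 slide [-530.6 -390.1   44.4] dr [-0.0016 -0.0005 -0.4701] pos [0.1897 0.569  0.4038] F [-0.58 -0.34 -0.66] q6 -0.09
```

{"fn": "servo_tool", "kwargs": {"increments": [{"slide":[-530,-390,44],"dr":[0,0,-0.47],"jaw":1},{"slide":[-530,-390,44],"dr":[0,0,-0.47],"jaw":1},{"slide":[-530,-390,44],"dr":[0,0,-0.47],"jaw":1},{"slide":[-530,-390,44],"dr":[0,0,-0.47],"jaw":1},{"slide":[-530,-390,44],"dr":[0,0,-0.47],"jaw":1},{"slide":[-530,-390,44],"dr":[0,0,-0.47],"jaw":1},{"slide":[-530,-390,44],"dr":[0,0,-0.47],"jaw":1},{"slide":[-530,-390,44],"dr":[0,0,-0.47],"jaw":1},{"slide":[-530,-390,44],"dr":[0,0,-0.47],"jaw":1},{"slide":[-530,-390,44],"dr":[0,0,-0.47],"jaw":1},{"slide":[-530,-390,44],"dr":[0,0,-0.47],"jaw":1},{"slide":[-530,-390,44],"dr":[0,0,-0.47],"jaw":1},{"slide":[-530,-390,44],"dr":[0,0,-0.47],"jaw":1},{"slide":[-530,-390,44],"dr":[0,0,-0.47],"jaw":1},{"slide":[-530,-390,44],"dr":[0,0,-0.47],"jaw":1},{"slide":[-530,-390,44],"dr":[0,0,-0.47],"jaw":1},{"slide":[-530,-390,44],"dr":[0,0,-0.47],"jaw":1}], "force": 20}}

```text
t: 1.8
tool_pos: [0.5686, 0.033, 0.3607]
orientation: [0.235, -3.132, -0.001]
force: [-0.5, -0.1, -0.1]
opening: 0.0004
gripper_force: 0.0
```

Run:
```python
from h import *
s=read_state(); w=rig2w(0,-.094); goal([w[0],w[1],.248],98.55,s); print(s['opening'])
p,im,d=snap('wrist'); print(p); cv2.imwrite('pics/w1.png',im[:,:,::-1])
```

```text
t 1.80 slide [ -0.8  -2.1 112.7] dr [ 0.0005 -0.0004  0.0004] pos [0.5686 0.033  0.3607] F [-0.46 -0.09 -0.08] q6 -1.75
0.00035800366680742587
{'fx': 331.3404215544981, 'fy': 331.3404215544981, 'cx': 324.6648453124131, 'cy': 200.73537937927253, 'k1': 0.02000173483739828, 'rvec': array([-1.90730616, -2.21826384, -0.33804333]), 'tvec': array([ 0.05283342, -0.56334441,  0.18100081])}
```

View pics/w1.png

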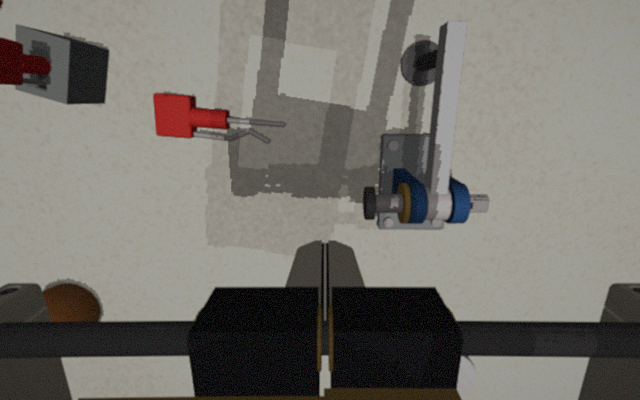

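The wrist view shows the head at (370,203), the bush at (405,200) and the pin end at (480,203). The closed fingers point at (325,250), and the flask is well clear at (70,305).

{"fn": "servo_tool", "kwargs": {"increments": [{"slide":[-1,-2,40]},{"slide":[-1,-2,80]},{"slide":[-1,-2,113]},{"slide":[-1,-2,113]},{"slide":[-1,-2,113]},{"slide":[-1,-2,113]}]}}

```text
validation failed for argument at $.in...
```

{"fn": "servo_tool", "kwargs": {"increments": [{"slide":[0,3,0]},{"slide":[0,6,0]},{"slide":[0,9,0]},{"slide":[0,12,0]},{"slide":[0,15,0]},{"slide":[0,18,0]},{"slide":[0,20,0]},{"slide":[0,20,0]},{"slide":[0,20,0]}]}}

```text
validation failed for argument at $.in...
```

{"fn": "servo_tool", "kwargs": {"increments": [{"slide":[-1,-2,40],"dr":[0,0,0],"jaw":1},{"slide":[-1,-2,80],"dr":[0,0,0],"jaw":1},{"slide":[-1,-2,113],"dr":[0,0,0],"jaw":1},{"slide":[-1,-2,113],"dr":[0,0,0],"jaw":1},{"slide":[-1,-2,113],"dr":[0,0,0],"jaw":1},{"slide":[-1,-2,113],"dr":[0,0,0],"jaw":1}]}}

```text
t: 2.45
tool_pos: [0.5715, 0.0303, 0.2506]
orientation: [-0.234, 3.129, -0.001]
force: [0.4, 0.5, 1.1]
opening: 0.0006
gripper_force: 0.0
```

{"fn": "servo_tool", "kwargs": {"increments": [{"slide":[0,4,0],"dr":[0,0,0],"jaw":1},{"slide":[0,8,0],"dr":[0,0,0],"jaw":1},{"slide":[0,12,0],"dr":[0,0,0],"jaw":1},{"slide":[0,15,0],"dr":[0,0,0],"jaw":1},{"slide":[0,18,0],"dr":[0,0,0],"jaw":1},{"slide":[0,20,0],"dr":[0,0,0],"jaw":1},{"slide":[0,20,0],"dr":[0,0,0],"jaw":1},{"slide":[0,20,0],"dr":[0,0,0],"jaw":1}]}}

```text
t: 3.25
tool_pos: [0.5675, 0.0496, 0.2477]
orientation: [0.233, -3.133, 0.0]
force: [0.4, 0.0, 0.3]
opening: 0.0002
gripper_force: 0.0
```

{"fn": "servo_tool", "kwargs": {"increments": [{"slide":[0,2,0],"dr":[0,0,0],"jaw":1},{"slide":[0,4,0],"dr":[0,0,0],"jaw":1},{"slide":[0,6,0],"dr":[0,0,0],"jaw":1},{"slide":[0,8,0],"dr":[0,0,0],"jaw":1}]}}

```text
t: 3.65
tool_pos: [0.5664, 0.0569, 0.2477]
orientation: [-0.232, 3.133, -0.002]
force: [1.4, -5.7, 0.0]
opening: 0.0003
gripper_force: 2.5
```

{"fn": "servo_tool", "kwargs": {"increments": [{"slide":[0,2,0],"dr":[0,0,0],"jaw":1},{"slide":[0,4,0],"dr":[0,0,0],"jaw":1},{"slide":[0,5,0],"dr":[0,0,0],"jaw":1}]}}

```text
t: 3.95
tool_pos: [0.5656, 0.062, 0.2477]
orientation: [0.232, -3.133, 0.002]
force: [-0.2, -5.6, -0.3]
opening: 0.0007
gripper_force: 2.5
```

{"fn": "servo_tool", "kwargs": {"increments": [{"slide":[0,2,0],"dr":[0,0,0],"jaw":1},{"slide":[0,4,0],"dr":[0,0,0],"jaw":1},{"slide":[0,6,0],"dr":[0,0,0],"jaw":1}]}}

```text
t: 4.25
tool_pos: [0.5648, 0.068, 0.2477]
orientation: [0.232, -3.133, 0.001]
force: [1.2, -4.5, 0.2]
opening: 0.0008
gripper_force: 2.5
```

{"fn": "servo_tool", "kwargs": {"increments": [{"slide":[0,1,0],"dr":[0,0,0],"jaw":1},{"slide":[0,2,0],"dr":[0,0,0],"jaw":1}]}}

```text
t: 4.45
tool_pos: [0.5644, 0.0701, 0.2477]
orientation: [0.232, -3.133, 0.001]
force: [0.9, -5.1, -0.5]
opening: 0.0005
gripper_force: 2.5
```

{"fn": "servo_tool", "kwargs": {"increments": [{"slide":[0,1,0],"dr":[0,0,0],"jaw":1},{"slide":[0,2,0],"dr":[0,0,0],"jaw":1}]}}

```text
t: 4.65
tool_pos: [0.5641, 0.072, 0.2477]
orientation: [0.232, -3.133, 0.001]
force: [0.3, -4.4, -0.6]
opening: 0.0004
gripper_force: 2.5
```

{"fn": "servo_tool", "kwargs": {"increments": [{"slide":[0,1,0],"dr":[0,0,0],"jaw":1},{"slide":[0,2,0],"dr":[0,0,0],"jaw":1}]}}

```text
t: 4.85
tool_pos: [0.5639, 0.0734, 0.2477]
orientation: [-0.232, 3.133, -0.003]
force: [1.1, -12.8, 0.4]
opening: 0.0002
gripper_force: 6.2
```

{"fn": "servo_tool", "kwargs": {"increments": [{"slide":[0,1,0],"dr":[0,0,0],"jaw":1},{"slide":[0,2,0],"dr":[0,0,0],"jaw":1}]}}

```text
t: 5.05
tool_pos: [0.5639, 0.074, 0.2478]
orientation: [-0.232, 3.133, -0.008]
force: [2.0, -21.4, 0.4]
opening: 0.0006
gripper_force: 10.5
```

Run:
```python
from h import *
s=read_state(); print(s['tool_pos'],s['force'])
p,im,d=snap('wrist'); cv2.imwrite('pics/w2.png',cv2.resize(im[100:330,220:520,::-1],None,fx=2.6,fy=2.6,interpolation=cv2.INTER_CUBIC))
```

```text
[0.56386437 0.07399794 0.24778248] [  2.02178889 -21.37970618   0.43183467]
```

View pics/w2.png

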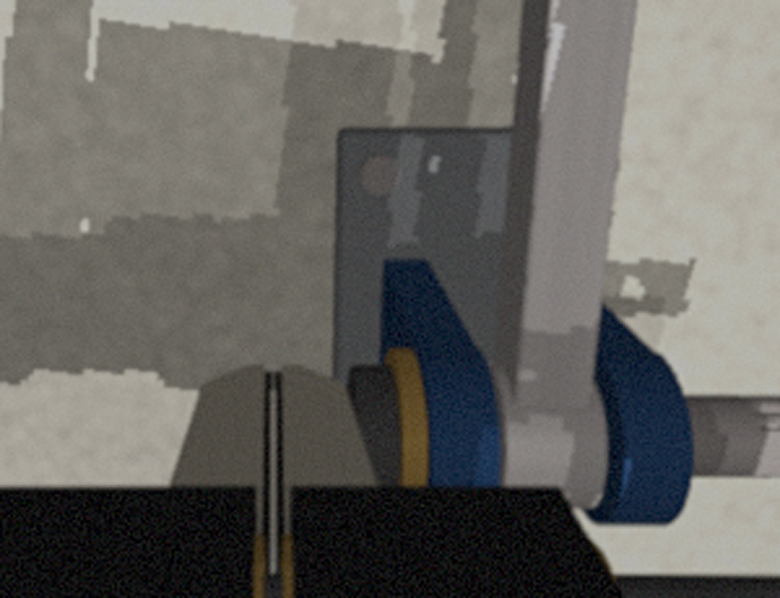

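The crop shows the head (370,430) pressed flat against the bush (405,430). With the force rise to 21 N, the pin is home. I'll back off and then view the hole.

{"fn": "servo_tool", "kwargs": {"increments": [{"slide":[0,-6,0],"dr":[0,0,0],"jaw":1},{"slide":[0,-12,0],"dr":[0,0,0],"jaw":1},{"slide":[0,-12,-45],"dr":[0,0,0],"jaw":1},{"slide":[0,-12,-85],"dr":[0,0,0],"jaw":0.5},{"slide":[0,-12,-85],"dr":[0,0,0],"jaw":0.5}]}}

```text
t: 5.6
tool_pos: [0.5674, 0.0647, 0.34]
orientation: [-0.232, 3.122, 0.001]
force: [0.7, 1.0, 0.1]
opening: 0.0119
gripper_force: 0.0
```

Run:
```python
from h import *
s=read_state(); p=camera_params('wrist'); Rm,t=cam(p); c=-Rm.T@t; R0=R.from_rotvec(s['orientation'])
print('cam in tool mm',(R0.inv().apply(c-s['tool_pos'])*1000).round(1),'view dir in tool',R0.inv().apply(Rm[2]).round(3),'img x',R0.inv().apply(Rm[0]).round(3))
print(s['tool_pos'],s['force'])
h=rig2w(0,.044,yaw=8.55); print('hole est',h); goal([*h,.34],98.55,s)
```

```text
cam in tool mm [83.2 -0.3 20.2] view dir in tool [-0.298 -0.     0.955] img x [0.001 1.    0.   ]
[0.56743981 0.06468506 0.33995304] [0.72397328 0.97143487 0.07781049]
hole est [0.54915841 0.16751101]
t 5.60 slide [ 2.900e+00  1.044e+02 -1.000e-01] dr [-0.0005  0.0109 -0.0008] pos [0.5674 0.0647 0.34  ] F [0.72 0.97 0.08] q6 -1.7
```

{"fn": "servo_tool", "kwargs": {"increments": [{"slide":[-40,52,0],"dr":[0,0,0],"jaw":0.5},{"slide":[-80,104,0],"dr":[0,0,0],"jaw":0.5},{"slide":[-80,104,0],"dr":[0,0,0],"jaw":0.5},{"slide":[-80,104,45],"dr":[0,0,0],"jaw":0.5},{"slide":[-80,104,90],"dr":[0,0,0],"jaw":0.5},{"slide":[-80,104,90],"dr":[0,0,0],"jaw":0.5},{"slide":[-80,104,90],"dr":[0,0,0],"jaw":0.5},{"slide":[-80,104,90],"dr":[0,0,0],"jaw":0.5}]}}

```text
t: 6.4
tool_pos: [0.6302, 0.1791, 0.2457]
orientation: [-0.232, 3.129, 0.001]
force: [1.0, -0.4, 0.7]
opening: 0.0468
gripper_force: 0.0
```

Run:
```python
from h import *
s=read_state(); print(s['tool_pos'],s['force'])
p,im,d=snap('wrist'); np.save('pics/w3s.npy',s['tool_pos']); Rm,t=cam(p)
h=rig2w(0,.044,yaw=8.55); X=Rm@np.array([*h,.0815])+t; print('proj', X[0]/X[2]*p['fx']+p['cx'],X[1]/X[2]*p['fy']+p['cy'])
cv2.imwrite('pics/w3.png',cv2.resize(im[20:220,160:420,::-1],None,fx=3,fy=3,interpolation=cv2.INTER_CUBIC))
```

```text
[0.63016545 0.17913501 0.24571088] [ 1.04898657 -0.35230382  0.72079989]
proj 326.4110762744188 99.11717386975715
```

View pics/w3.png

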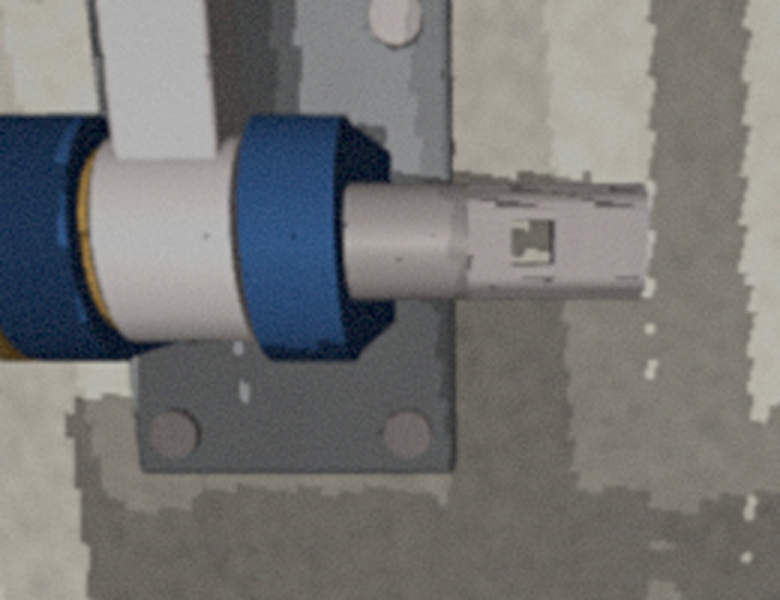

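The crop shows the cross-hole clearly, about (512–555, 220–265) in the crop and so near full-frame pixel (337.8,100.8). The pin end is at (645,240).

Run:
```python
from h import *
p,im,d=load('wrist')
g=im.astype(int).mean(2)
print(g[90:112,326:352].astype(int))
uv=[(160+533.5/3-.33,20+242.5/3-.33),(160+645/3-.33,20+240/3),(160+460/3,20+243/3)]
P=plane(p,uv,.0815); print('hole,end',P.round(4))
# pin edges (silhouette in axis height .075)
T=cam(p); 
e1=plane(p,[(160+360/3,20+183/3),(160+440/3,20+183/3)],.075); e2=plane(p,[(160+360/3,20+297/3),(160+440/3,20+297/3)],.075); m=(e1+e2)/2; print('pin axis',m.round(4),e1.round(4),e2.round(4))
o=np.array([.5557,.124]); a=np.radians(8.55); q=P[:,:2]-o; print('rig xy',np.c_[q[:,0]*np.cos(a)+q[:,1]*np.sin(a),-q[:,0]*np.sin(a)+q[:,1]*np.cos(a)].round(4))
s=read_state(); goal([.4965,-.2058,.34],82,s)
```

```text
[[153 153 155 155 153 155 155 156 155 152 154 153 153 153 152 152 150 152
  150 150 150 153 149 152 151 154]
 [156 157 156 156 156 157 155 159 156 160 160 157 158 154 156 157 159 159
  156 157 154 152 153 154 149 150]
 [156 158 155 157 154 155 153 153 154 148 147 149 148 154 151 148 150 150
  149 152 150 154 152 151 152 151]
 [158 158 157 155 152 146 141 139 143 142 122 114 114 115 115 116 111 103
  120 142 153 156 156 152 155 153]
 [152 151 156 159 156 157 155 157 155 157 123  95  95  99  93  95  93  67
   91 140 152 154 152 154 151 153]
 [155 152 156 154 152 148 150 153 155 157 126 101  94 100 103  99  90  71
   91 142 153 152 152 151 153 153]
 [155 155 155 157 134 117 109 118 121 144 123 104  99 101  98 102  97  68
   89 142 155 156 152 152 151 152]
 [155 153 154 153 128  97  95  94 101 116 107 101 101 100 102 108  95  69
   92 144 152 151 150 151 148 153]
 [157 156 159 151 126 104  94  99 102 101 103 105 106 104 103 105  98  73
   87 137 155 155 152 153 154 152]
 [154 155 156 151 128 103  93 103 103 100 105 102 104 104 102 106  98  72
   93 140 152 155 156 150 152 152]
 [152 154 
[... 1015 characters left out ...]
9 147 148 151 151 152 152 152
  158 152 156 154 152 153 155 154]
 [154 151 151 157 154 156 159 157 159 158 158 159 155 160 156 160 155 156
  155 152 150 154 154 156 151 150]
 [153 150 155 154 153 154 157 155 154 149 150 151 151 151 151 152 151 150
  147 154 154 151 153 153 154 152]]
hole,end [[0.5491 0.1722 0.0815]
 [0.5466 0.1873 0.0815]
 [0.5508 0.1623 0.0815]]
pin axis [[0.5528 0.1478 0.075 ]
 [0.5511 0.1592 0.075 ]] [[0.545  0.1469 0.075 ]
 [0.5433 0.1581 0.075 ]] [[0.5606 0.1486 0.075 ]
 [0.5588 0.1602 0.075 ]]
rig xy [[0.0006 0.0486]
 [0.0005 0.064 ]
 [0.0008 0.0386]]
t 6.45 slide [ 188.7 -361.   -94.8] dr [0.0012 0.0049 0.2875] pos [0.6304 0.1792 0.2463] F [ 0.32  0.65 -0.37] q6 -1.52
```

Run:
```python
from h import *
goal([.5787,-.2173,.30],82)
```

```text
t 6.45 slide [ 109.3 -384.5  -54.4] dr [0.0012 0.0049 0.2875] pos [0.6304 0.1792 0.2463] F [ 0.32  0.65 -0.37] q6 -1.52
```

{"fn": "servo_tool", "kwargs": {"increments": [{"slide":[0,0,-45],"dr":[0,0,0],"jaw":0.2},{"slide":[40,-50,-54],"dr":[0,0.005,0.1],"jaw":0.2},{"slide":[109,-384,-54],"dr":[0.001,0.005,0.287],"jaw":0.2},{"slide":[109,-384,-54],"dr":[0.001,0.005,0.287],"jaw":0.2},{"slide":[109,-384,-54],"dr":[0.001,0.005,0.287],"jaw":0.2},{"slide":[109,-384,-54],"dr":[0.001,0.005,0.287],"jaw":0.2},{"slide":[109,-384,-54],"dr":[0.001,0.005,0.287],"jaw":0.2},{"slide":[109,-384,-54],"dr":[0.001,0.005,0.287],"jaw":0.2},{"slide":[109,-384,-54],"dr":[0.001,0.005,0.287],"jaw":0.2},{"slide":[109,-384,-54],"dr":[0.001,0.005,0.287],"jaw":0.2},{"slide":[109,-384,-54],"dr":[0.001,0.005,0.287],"jaw":0.2},{"slide":[109,-384,-54],"dr":[0.001,0.005,0.287],"jaw":0.2},{"slide":[109,-384,-54],"dr":[0.001,0.005,0.287],"jaw":0.2}]}}

```text
t: 7.75
tool_pos: [0.5784, -0.2153, 0.2975]
orientation: [-0.215, -3.13, 0.002]
force: [-0.1, -0.1, 0.5]
opening: 0.0742
gripper_force: 0.0
```

Run:
```python
from h import *
s=read_state(); print(s['opening'])
p,im,d=snap('wrist'); hsv=cv2.cvtColor(im,cv2.COLOR_RGB2HSV)
cv2.imwrite('pics/w4.png',im[:,:,::-1])
red=(hsv[:,:,1]>150)&((hsv[:,:,0]<8)|(hsv[:,:,0]>172))
n,L,st,ce=cv2.connectedComponentsWithStats(red.astype(np.uint8))
for i in range(1,n):
    if st[i,4]>100:
        v,u=np.nonzero((L==i)&(d>0)); P=pts(p,d,np.c_[u,v]); m=abs(P[:,2]-.1005)<.006
        print(st[i],'zmax',P[:,2].max().round(3),m.sum())
        if m.sum()>50:
            Q=plane(p,np.c_[u,v][m],.1005)[:,:2].astype(np.float32); print(cv2.minAreaRect(Q),Q.mean(0))
v,u=np.nonzero(d>0); P=pts(p,d,np.c_[u,v]); m=(abs(P[:,2]-.05)<.004)&(abs(P[:,0]-.497)<.05)&(abs(P[:,1]+.206)<.05)
print('rest',cv2.minAreaRect(plane(p,np.c_[u,v][m],.05)[:,:2].astype(np.float32)))
```

```text
0.07424915349656219
[ 122   13  104   82 4117] zmax 0.021 0
[ 306   72   27   60 1526] zmax 0.102 1517
((0.4974147081375122, -0.2077345997095108), (0.013600150123238564, 0.028820928186178207), 82.21598052978516) [ 0.49702677 -0.20775688]
[ 412   92   96   58 3441] zmax 0.02 0
rest ((0.4970840513706207, -0.20778556168079376), (0.03992209956049919, 0.049441248178482056), 82.21849060058594)
```

View pics/w4.png

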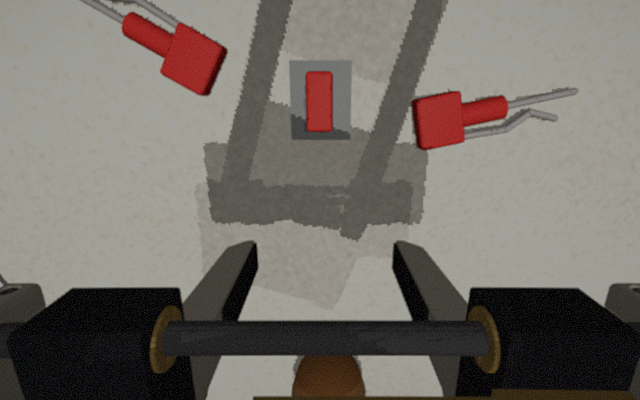

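The picture shows the upright clip at (319,102) on the rest, with bigger look-alikes lying on both sides. The flask, at (328,375), is clear of the fingers.

Run:
```python
from h import *
goal([.4974,-.2077,.2545],82.2)
```

```text
t 7.80 slide [81.1 -3.5 43.1] dr [-0.0016 -0.0042 -0.0006] pos [ 0.5784 -0.2152  0.2973] F [ 0.21 -0.68  0.39] q6 -1.87
```

{"fn": "servo_tool", "kwargs": {"increments": [{"slide":[40,-3,-4],"dr":[0,0,0],"jaw":0.4},{"slide":[81,-3.5,-4],"dr":[0,0,0],"jaw":0.4},{"slide":[81,-3.5,-4],"dr":[-0.001,-0.004,0],"jaw":0.4},{"slide":[81,-3.5,-4],"dr":[-0.001,-0.004,0],"jaw":0.4}]}}

```text
t: 8.2
tool_pos: [0.497, -0.208, 0.3013]
orientation: [-0.216, -3.134, 0.001]
force: [0.4, -0.6, 0.9]
opening: 0.0563
gripper_force: 0.0
```

Run:
```python
from h import *
goal([.4974,-.2077,.2545],82.2)
```

```text
t 8.20 slide [-0.4  0.3 46.8] dr [-0.0006 -0.0003 -0.0016] pos [ 0.497  -0.208   0.3013] F [ 0.44 -0.63  0.89] q6 -1.92
```

{"fn": "servo_tool", "kwargs": {"increments": [{"slide":[-0.4,0.3,24],"dr":[0,0,0],"jaw":0.4},{"slide":[-0.4,0.3,46.5],"dr":[0,0,0],"jaw":0.4},{"slide":[-0.4,0.3,46.5],"dr":[0,0,0],"jaw":0.4},{"slide":[-0.4,0.3,46.5],"dr":[0,0,0],"jaw":0.6},{"slide":[-0.4,0.3,46.5],"dr":[0,0,0],"jaw":0.7},{"slide":[-0.4,0.3,46.5],"dr":[0,0,0],"jaw":0.75},{"slide":[-0.4,0.3,46.5],"dr":[0,0,0],"jaw":0.8},{"slide":[-0.4,0.3,46.5],"dr":[0,0,0],"jaw":0.85},{"slide":[-0.4,0.3,46.5],"dr":[0,0,0],"jaw":0.9},{"slide":[-0.4,0.3,46.5],"dr":[0,0,0],"jaw":1},{"slide":[-0.4,0.3,46.5],"dr":[0,0,0],"jaw":1},{"slide":[-0.4,0.3,46.5],"dr":[0,0,0],"jaw":1}], "force": 40}}

```text
t: 9.4
tool_pos: [0.4978, -0.2088, 0.255]
orientation: [-0.218, -3.134, 0.001]
force: [-0.1, 1.7, 4.5]
opening: 0.014
gripper_force: 40.0
```

Run:
```python
from h import *
goal([.5491,.1722,.365],98.55)
```

```text
t 9.40 slide [   2.   384.4 -110.3] dr [-0.0005 -0.0005 -0.288 ] pos [ 0.4978 -0.2088  0.255 ] F [-0.14  1.66  4.52] q6 -1.92
```

{"fn": "servo_tool", "kwargs": {"increments": [{"slide":[0,0,-15],"dr":[0,0,0],"jaw":1},{"slide":[0,0,-35],"dr":[0,0,0],"jaw":1},{"slide":[0,0,-70],"dr":[0,0,0],"jaw":1},{"slide":[0,0,-110],"dr":[0,0,0],"jaw":1},{"slide":[0,0,-110],"dr":[0,0,0],"jaw":1},{"slide":[0,25,-110],"dr":[0,0,0],"jaw":1},{"slide":[1,60,-110],"dr":[0,0,-0.04],"jaw":1},{"slide":[1,100,-110],"dr":[0,0,-0.08],"jaw":1},{"slide":[1,140,-110],"dr":[0,0,-0.12],"jaw":1},{"slide":[1,180,-110],"dr":[0,0,-0.15],"jaw":1},{"slide":[2,220,-110],"dr":[0,0,-0.18],"jaw":1},{"slide":[2,260,-110],"dr":[0,0,-0.21],"jaw":1},{"slide":[2,300,-110],"dr":[0,0,-0.24],"jaw":1},{"slide":[2,340,-110],"dr":[0,0,-0.27],"jaw":1},{"slide":[2,370,-110],"dr":[0,0,-0.288],"jaw":1},{"slide":[2,384,-110],"dr":[0,0,-0.288],"jaw":1},{"slide":[2,384,-110],"dr":[0,0,-0.288],"jaw":1},{"slide":[2,384,-110],"dr":[0,0,-0.288],"jaw":1}]}}

```text
t: 11.2
tool_pos: [0.5489, 0.171, 0.3642]
orientation: [0.234, -3.131, 0.002]
force: [-0.1, 0.1, -0.7]
opening: 0.0139
gripper_force: 40.0
```

Run:
```python
from h import *
s=read_state(); print(s['opening'],s['gripper_force']); goal([.5491,.1722,.335],98.55,s)
p,im,d=snap('wrist'); cv2.imwrite('pics/w5.png',im[:,:,::-1])
Rm,t=cam(p); R0=R.from_rotvec(s['orientation'])
for nm,X in (('tip',R0.apply([0,0,.2475])+s['tool_pos']),('nosebottom',R0.apply([0,0,.205])+s['tool_pos']),('hole',np.array([.5491,.1722,.0815]))):
    Y=Rm@X+t; n=Y[:2]/Y[2]; n=n*(1+p['k1']*(n@n)); print(nm,X.round(4),n*p['fx']+[p['cx'],p['cy']])
```

```text
0.0139118609931074 40.000191712751985
t 11.20 slide [-0.4  1.2 29.2] dr [-0.0012 -0.0015 -0.0003] pos [0.5489 0.171  0.3642] F [-0.06  0.13 -0.7 ] q6 -1.51
tip [0.5485 0.1707 0.1167] [325.13538935 216.67896439]
nosebottom [0.5486 0.1707 0.1592] [325.19964628 240.77288608]
hole [0.5491 0.1722 0.0815] [326.88180378 203.0461399 ]
```

View pics/w5.png

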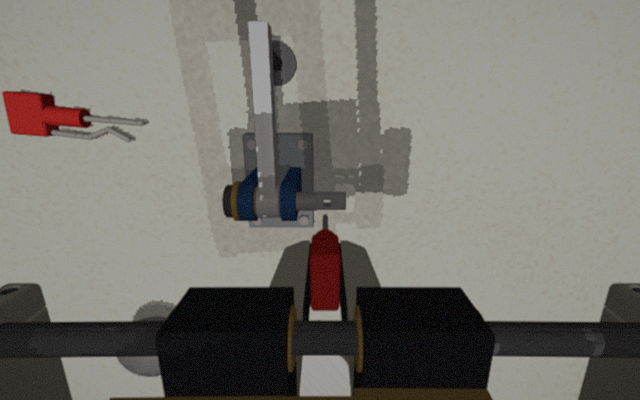

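The tip is at (325,215), where expected, and the pin hole is at about (328,202). I'll come down to about 6 mm above the pin and measure both again.

{"fn": "servo_tool", "kwargs": {"increments": [{"slide":[-0.4,1.2,15],"dr":[-0.001,-0.001,0],"jaw":1},{"slide":[-0.4,1.2,28],"dr":[-0.001,-0.001,0],"jaw":1},{"slide":[-0.4,1.2,28],"dr":[-0.001,-0.001,0],"jaw":1},{"slide":[-0.4,1.2,28],"dr":[-0.001,-0.001,0],"jaw":1}]}}

```text
t: 11.65
tool_pos: [0.5488, 0.1725, 0.3351]
orientation: [0.233, -3.131, -0.0]
force: [-0.4, -0.6, -1.0]
opening: 0.0139
gripper_force: 40.0
```

Run:
```python
from h import *
s=read_state(); goal([.5491,.1722,.333],98.55,s)
p,im,d=snap('wrist'); Rm,t=cam(p); R0=R.from_rotvec(s['orientation'])
for nm,X in (('tip',R0.apply([0,0,.2475])+s['tool_pos']),('leg230',R0.apply([0,0,.23])+s['tool_pos']),('hole',np.array([.5491,.1722,.0815]))):
    Y=Rm@X+t; n=Y[:2]/Y[2]; n=n*(1+p['k1']*(n@n)); print(nm,X.round(4),n*p['fx']+[p['cx'],p['cy']])
cv2.imwrite('pics/w6.png',cv2.resize(im[160:270,270:400,::-1],None,fx=5,fy=5,interpolation=cv2.INTER_CUBIC))
```

```text
t 11.65 slide [-0.3 -0.3  2.1] dr [ 0.0004 -0.0023 -0.0007] pos [0.5488 0.1725 0.3351] F [-0.43 -0.58 -0.97] q6 -1.5
tip [0.5482 0.1725 0.0876] [325.12941872 216.64141213]
leg230 [0.5482 0.1725 0.1051] [325.1526396  225.50579484]
hole [0.5491 0.1722 0.0815] [324.55154155 214.92364886]
```

View pics/w6.png

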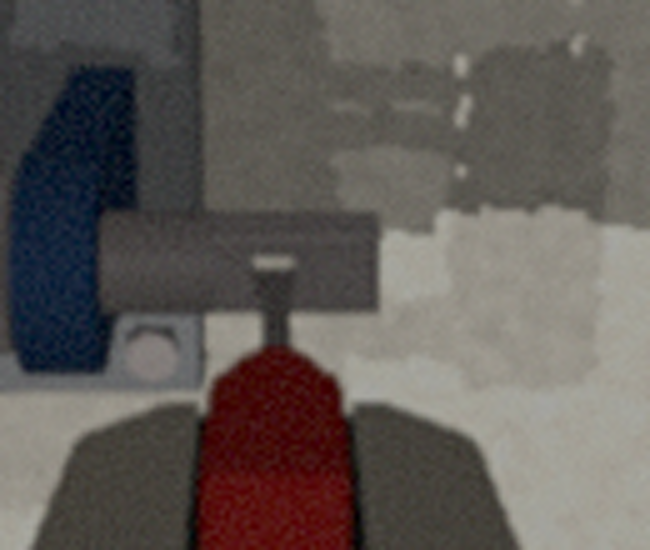

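The crop shows the leg at x≈276 and the hole's bright strip at x≈273, so they are within about 0.4 mm. I'll correct that and feel downwards.

{"fn": "servo_tool", "kwargs": {"increments": [{"slide":[-0.3,-0.3,2],"dr":[0,-0.002,0],"jaw":1},{"slide":[-0.3,-0.3,4],"dr":[0,-0.002,0],"jaw":1},{"slide":[-0.3,-0.3,6],"dr":[0,-0.002,0],"jaw":1},{"slide":[-0.3,-0.3,7],"dr":[0,-0.002,0],"jaw":1}]}}

```text
t: 12.1
tool_pos: [0.5494, 0.1728, 0.3292]
orientation: [-0.234, 3.131, 0.001]
force: [-1.2, 0.3, 0.1]
opening: 0.0138
gripper_force: 40.0
```

{"fn": "servo_tool", "kwargs": {"increments": [{"slide":[0,0,1],"dr":[0,0,0],"jaw":1},{"slide":[0,0,2],"dr":[0,0,0],"jaw":1}]}}

```text
t: 12.3
tool_pos: [0.5495, 0.1728, 0.3273]
orientation: [-0.234, 3.131, 0.001]
force: [-0.0, 0.5, -1.2]
opening: 0.0138
gripper_force: 40.0
```

{"fn": "servo_tool", "kwargs": {"increments": [{"slide":[0.3,-0.5,1],"dr":[0,0,0],"jaw":1},{"slide":[0.3,-0.5,2],"dr":[0,0,0],"jaw":1}]}}

```text
t: 12.5
tool_pos: [0.5492, 0.1722, 0.3253]
orientation: [-0.234, 3.131, 0.001]
force: [-0.7, -0.4, -0.1]
opening: 0.0139
gripper_force: 40.0
```

{"fn": "servo_tool", "kwargs": {"increments": [{"slide":[0,0,1],"dr":[0,0,0],"jaw":1},{"slide":[0,0,2],"dr":[0,0,0],"jaw":1}]}}

```text
t: 12.7
tool_pos: [0.5492, 0.1722, 0.3233]
orientation: [-0.234, 3.131, 0.001]
force: [0.3, 0.5, -0.8]
opening: 0.0137
gripper_force: 40.0
```

{"fn": "servo_tool", "kwargs": {"increments": [{"slide":[0,0,1.5],"dr":[0,0,0],"jaw":1},{"slide":[0,0,3],"dr":[0,0,0],"jaw":1},{"slide":[0,0,4],"dr":[0,0,0],"jaw":1}]}}

```text
t: 13.0
tool_pos: [0.5492, 0.1722, 0.3191]
orientation: [-0.234, 3.131, 0.001]
force: [-0.7, 0.1, -1.1]
opening: 0.0138
gripper_force: 40.0
```

{"fn": "servo_tool", "kwargs": {"increments": [{"slide":[0,0,1.5],"dr":[0,0,0],"jaw":1},{"slide":[0,0,3],"dr":[0,0,0],"jaw":1},{"slide":[0,0,4],"dr":[0,0,0],"jaw":1}]}}

```text
t: 13.3
tool_pos: [0.5492, 0.1722, 0.3152]
orientation: [-0.234, 3.131, 0.001]
force: [-0.6, -0.4, -1.3]
opening: 0.0136
gripper_force: 40.0
```

{"fn": "servo_tool", "kwargs": {"increments": [{"slide":[0,0,1.5],"dr":[0,0,0],"jaw":1},{"slide":[0,0,3],"dr":[0,0,0],"jaw":1}]}}

```text
t: 13.5
tool_pos: [0.5493, 0.1722, 0.3123]
orientation: [-0.234, 3.131, 0.001]
force: [-0.9, -0.2, -1.1]
opening: 0.0138
gripper_force: 40.0
```

{"fn": "servo_tool", "kwargs": {"increments": [{"slide":[0,0,1.5],"dr":[0,0,0],"jaw":1},{"slide":[0,0,3],"dr":[0,0,0],"jaw":1}]}}

```text
t: 13.7
tool_pos: [0.5493, 0.1723, 0.3093]
orientation: [-0.234, 3.131, 0.001]
force: [-0.1, -0.0, -0.0]
opening: 0.0139
gripper_force: 40.0
```

{"fn": "servo_tool", "kwargs": {"increments": [{"slide":[0,0,1.5],"dr":[0,0,0],"jaw":1},{"slide":[0,0,3],"dr":[0,0,0],"jaw":1}]}}

```text
t: 13.9
tool_pos: [0.5493, 0.1723, 0.3062]
orientation: [-0.234, 3.131, 0.001]
force: [-0.6, -0.3, -0.5]
opening: 0.0139
gripper_force: 40.0
```

{"fn": "servo_tool", "kwargs": {"increments": [{"slide":[0,0,1],"dr":[0,0,0],"jaw":1},{"slide":[0,0,2],"dr":[0,0,0],"jaw":1}]}}

```text
t: 14.1
tool_pos: [0.5494, 0.1722, 0.3044]
orientation: [-0.234, 3.131, 0.001]
force: [-0.6, 1.2, -0.0]
opening: 0.0135
gripper_force: 40.0
```

{"fn": "servo_tool", "kwargs": {"increments": [{"slide":[0,0,1],"dr":[0,0,0],"jaw":1},{"slide":[0,0,2],"dr":[0,0,0],"jaw":1}]}}

```text
t: 14.3
tool_pos: [0.5495, 0.1723, 0.3026]
orientation: [-0.234, 3.13, 0.001]
force: [0.9, -0.0, 1.0]
opening: 0.0137
gripper_force: 40.0
```

{"fn": "servo_tool", "kwargs": {"increments": [{"slide":[0,0,1],"dr":[0,0,0],"jaw":1},{"slide":[0,0,2],"dr":[0,0,0],"jaw":1}]}}

```text
t: 14.5
tool_pos: [0.5496, 0.1723, 0.3007]
orientation: [-0.234, 3.13, 0.001]
force: [3.0, 0.0, -0.3]
opening: 0.0135
gripper_force: 40.0
```

{"fn": "servo_tool", "kwargs": {"increments": [{"slide":[0,0,1],"dr":[0,0,0],"jaw":1},{"slide":[0,0,2],"dr":[0,0,0],"jaw":1}]}}

```text
t: 14.7
tool_pos: [0.5495, 0.1723, 0.2986]
orientation: [-0.234, 3.13, 0.001]
force: [2.4, 1.5, 3.1]
opening: 0.0135
gripper_force: 40.0
```

{"fn": "servo_tool", "kwargs": {"increments": [{"slide":[0,0,1],"dr":[0,0,0],"jaw":1},{"slide":[0,0,2],"dr":[0,0,0],"jaw":1}]}}

```text
t: 14.9
tool_pos: [0.5495, 0.1723, 0.2966]
orientation: [-0.234, 3.13, 0.001]
force: [3.3, 0.2, 1.7]
opening: 0.0137
gripper_force: 40.0
```

{"fn": "servo_tool", "kwargs": {"increments": [{"slide":[0,0,1],"dr":[0,0,0],"jaw":1},{"slide":[0,0,2],"dr":[0,0,0],"jaw":1}]}}

```text
t: 15.1
tool_pos: [0.5493, 0.1723, 0.2941]
orientation: [-0.234, 3.131, 0.001]
force: [3.2, 0.3, -0.4]
opening: 0.0137
gripper_force: 40.0
```

{"fn": "servo_tool", "kwargs": {"increments": [{"slide":[0,0,1],"dr":[0,0,0],"jaw":1},{"slide":[0,0,2],"dr":[0,0,0],"jaw":1}]}}

```text
t: 15.3
tool_pos: [0.5492, 0.1722, 0.292]
orientation: [-0.234, 3.131, 0.001]
force: [2.8, -0.6, 0.4]
opening: 0.0137
gripper_force: 40.0
```

{"fn": "servo_tool", "kwargs": {"increments": [{"slide":[0,0,1],"dr":[0,0,0],"jaw":1},{"slide":[0,0,2],"dr":[0,0,0],"jaw":1}]}}

```text
t: 15.5
tool_pos: [0.5491, 0.1722, 0.29]
orientation: [-0.234, 3.132, 0.001]
force: [2.3, 0.5, -0.6]
opening: 0.0136
gripper_force: 40.0
```

{"fn": "servo_tool", "kwargs": {"increments": [{"slide":[0,0,0.5],"dr":[0,0,0],"jaw":1},{"slide":[0,0,1],"dr":[0,0,0],"jaw":1}]}}

```text
t: 15.7
tool_pos: [0.5491, 0.1722, 0.2891]
orientation: [-0.234, 3.132, 0.001]
force: [1.2, 0.0, 0.5]
opening: 0.0135
gripper_force: 40.0
```

{"fn": "servo_tool", "kwargs": {"increments": [{"slide":[0,0,0.5],"dr":[0,0,0],"jaw":1},{"slide":[0,0,1],"dr":[0,0,0],"jaw":1}]}}

```text
t: 15.9
tool_pos: [0.5492, 0.1723, 0.2882]
orientation: [-0.234, 3.131, 0.001]
force: [1.5, 0.1, 0.1]
opening: 0.0136
gripper_force: 40.0
```

{"fn": "servo_tool", "kwargs": {"increments": [{"slide":[0,0,0.5],"dr":[0,0,0],"jaw":1},{"slide":[0,0,1],"dr":[0,0,0],"jaw":1}]}}

```text
t: 16.1
tool_pos: [0.5492, 0.1723, 0.2872]
orientation: [-0.234, 3.131, 0.001]
force: [1.2, 0.2, -0.9]
opening: 0.0136
gripper_force: 40.0
```

{"fn": "servo_tool", "kwargs": {"increments": [{"slide":[0,0,0.5],"dr":[0,0,0],"jaw":1},{"slide":[0,0,0.7],"dr":[0,0,0],"jaw":1}]}}

```text
t: 16.3
tool_pos: [0.5492, 0.1722, 0.2864]
orientation: [-0.234, 3.131, 0.001]
force: [0.7, -0.4, -0.3]
opening: 0.0136
gripper_force: 40.0
```

{"fn": "servo_tool", "kwargs": {"increments": [{"slide":[0,0,0.5],"dr":[0,0,0],"jaw":1},{"slide":[0,0,0.7],"dr":[0,0,0],"jaw":1}]}}

```text
t: 16.5
tool_pos: [0.5493, 0.1723, 0.2862]
orientation: [-0.234, 3.131, 0.001]
force: [-1.0, 0.6, 2.6]
opening: 0.0137
gripper_force: 40.0
```

{"fn": "servo_tool", "kwargs": {"increments": [{"slide":[0,0,0.3],"dr":[0,0,0],"jaw":1},{"slide":[0,0,0.5],"dr":[0,0,0],"jaw":1}]}}

```text
t: 16.7
tool_pos: [0.5493, 0.1723, 0.2859]
orientation: [-0.234, 3.131, 0.001]
force: [-2.1, -1.8, 6.6]
opening: 0.0139
gripper_force: 40.0
```

Run:
```python
from h import *
s=read_state(); print(s['tool_pos'],s['force'])
p,im,d=snap('side'); Rm,t=cam(p); Y=Rm@np.array([.549,.172,.08])+t; u,v=(Y[:2]/Y[2]*p['fx']+[p['cx'],p['cy']]).astype(int); print(u,v)
a=cv2.resize(im[max(v-50,0):v+50,u-65:u+65,::-1],None,fx=5,fy=5,interpolation=cv2.INTER_CUBIC); cv2.imwrite('pics/s1.png',a)
```

```text
[0.54933295 0.172303   0.28593782] [-2.09661547 -1.79520369  6.63622082]
253 162
```

View pics/s1.png

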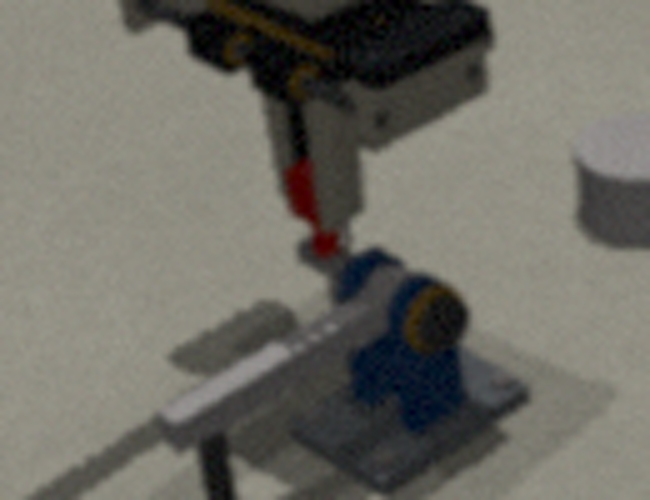

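The crop shows the nose on the pin at (325,240), the clip upright and the pin head flush. Now I'll release it and lift away.

{"fn": "servo_tool", "kwargs": {"increments": [{"slide":[0,0,-0.5],"dr":[0,0,0],"jaw":1},{"slide":[0,0,-0.5],"dr":[0,0,0],"jaw":0.7},{"slide":[0,0,-0.5],"dr":[0,0,0],"jaw":0.6},{"slide":[0,0,-0.5],"dr":[0,0,0],"jaw":0.5},{"slide":[0,0,-0.5],"dr":[0,0,0],"jaw":0.5},{"slide":[0,0,-0.5],"dr":[0,0,0],"jaw":0.5},{"slide":[0,0,-10],"dr":[0,0,0],"jaw":0.5},{"slide":[0,0,-40],"dr":[0,0,0],"jaw":0.5},{"slide":[0,0,-80],"dr":[0,0,0],"jaw":0.5},{"slide":[-80,0,-80],"dr":[0,0,0],"jaw":0.5},{"slide":[-80,0,-80],"dr":[0,0,0],"jaw":0.5},{"slide":[-80,0,-80],"dr":[0,0,0],"jaw":0.5},{"slide":[-80,0,-80],"dr":[0,0,0],"jaw":0.5}]}}

```text
t: 18.05
tool_pos: [0.6283, 0.184, 0.3654]
orientation: [-0.234, 3.132, 0.001]
force: [1.0, -0.2, 0.6]
opening: 0.0466
gripper_force: 0.0
```

Run:
```python
from h import *
s=read_state(); print(s['t'],s['tool_pos'],s['force'],s['opening'],s['gripper_force'])
for n in('wrist','top'):
    p,im,d=snap(n); hsv=cv2.cvtColor(im,cv2.COLOR_RGB2HSV)
    red=(hsv[:,:,1]>140)&((hsv[:,:,0]<8)|(hsv[:,:,0]>172))&(d>0)
    k,L,st,ce=cv2.connectedComponentsWithStats(red.astype(np.uint8))
    for i in range(1,k):
        if st[i,4]<20: continue
        v,u=np.nonzero(L==i); P=pts(p,d,np.c_[u,v]); z=np.percentile(P[:,2],90)
        if z<.05: continue
        m=P[:,2]>z-.008; r=cv2.minAreaRect(plane(p,np.c_[u,v][m],z)[:,:2].astype(np.float32)); print(n,'top z',z.round(4),r)
    C=cloud(p,d); hd=(np.hypot(C[...,0]-.5605,C[...,1]-.088)<.03)&(C[...,2]>.06)&(im.max(2)<75)
    if hd.sum(): print('head pts y range',np.percentile(C[hd][:,1],[5,50,95]).round(4))
```

```text
18.05 [0.62831891 0.18403978 0.36538225] [ 0.97995305 -0.2114235   0.56408247] 0.046626600482737965 0.0
wrist top z 0.1325 ((0.5485860705375671, 0.17200671136379242), (0.028676997870206833, 0.013619768433272839), 8.589353561401367)
head pts y range [0.0901 0.1052 0.1139]
top top z 0.1328 ((0.5476935505867004, 0.17113792896270752), (0.02787318080663681, 0.014843687415122986), 9.12757682800293)
head pts y range [0.0985 0.1037 0.1091]
```

The clip stands upright with its top at 132 mm (expected 132 mm), aligned at 8.6° and centred on the hole. The arm is clear, so I'm handing in.

```bash
python3 -c "
from plant import *
print(close_job())"
```

```text
the job is handed in; nothing more can be done
None
```

I pushed the pin home and fitted the clip through its cross-hole, with the nose on the pin. I then let go and handed the job in. The clip measured upright and centred on the hole after release. I inferred the bent leg's snap from the clip's seated height and the force rising and falling, not from seeing it, and the hand-in returned no verdict.

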